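Gauge a tapered end-pin plug down a row of rings

ROBOT

A 6-joint arm with a two-finger parallel gripper is mounted at the origin on the work surface. World frame = base frame: x ahead of the robot, y to its left, z up, the work surface at z = 0. Lengths are in m, angles in rad, forces in N, time in s.
With the tool pointing down it reaches from about 0.3 to 0.775 m from the base axis. Payload 14.6 kg.
Tool frame: the origin (TCP) lies at the very end of the fingers, on their centre line; the grasp point (between the pads) lies 19 mm behind it (pinch_z is the distance from the TCP to the grasp point, in m); z points along the fingers, y is the direction in which the jaws open and shut (so a half turn about z gives the same grasp; the last joint's range is limited). The gripper opens to 94 mm and grips with 3 to 60 N. Pads are 16 mm wide; open, the fingers measure 119 mm over their backs; the gripper's body (75 mm by 177 mm) begins 78 mm behind the grasp point.
Start: joints at [-1.359, 0.3, 1.521, -0, 1.321, -0.067], TCP at [0.151, -0.529, 0.205] pointing down, gripper open.
Joint ranges: [-3.03, 3.03], [-0.79, 2.21], [0.23, 2.52], [-1.04, 4.18], [0, 3.07], [-2.55, 2.55]. Speed limits (rad/s): [2.22, 2.22, 2.57, 3.14, 3.14, 3.14].

INTERFACE

Orientations are given as [roll, pitch, yaw] about the fixed x, y, z axes, in that order (R = Rz(yaw) Ry(pitch) Rx(roll)).
In Python, from station import get_obs, camera, hand_in, pinch_z gives the robot as it stands.
- The arm moves only by the tool servo_tool, never from a script. Its argument "moves" is a list that holds one entry, the list of rows, each a list of 7 numbers: the turn, a rotation vector about the tool's x, y, z normalised to -1 to 1, where 1 is pi/2 rad, then the shift along the tool's x, y, z normalised to -1 to 1, where 1 is 500 mm, then the closure, from 0 (fully open) to 1 (shut). In form: [[[rx, ry, rz, x, y, z, hand], ...]]. A call has 1 to 12 rows; each row is the pose to reach, as a shift and turn from the pose measured when the call began, along the tool's axes at that moment; what a row does not reach only later rows make up. A row lasts 1/12 s, in which the tool goes at most 41.7 mm and 7.16 degrees, less where a joint would pass 70% of its speed; a pose out of reach is approached as far as the arm can. A call with a number of a shift or a turn outside -1 to 1 is refused whole. A call with a gripper value outside its range is refused whole. The fingers move at their own pace and stop on an object; "squeeze" is the grip in N (left out, the last holds). Time passes only in rows, so rows that repeat a pose let the fingers close. It gives the time, the measured TCP pose, the force and the opening at its end, in the units of the state.
- get_obs(): the state, without advancing time (a new reading comes with each control period).
- camera(name): name is "scene" or "top"; returns a dict with "color" (480x640x3 uint8, red, green, blue), "intrinsics" (3x3 intrinsics, pixels), "distortion" ([k1, k2, p1, p2, k3] as OpenCV has them; the pictures are not rectified), "rvec" (rotation vector, rad) and "tvec" (3), from world to camera coordinates, as OpenCV has them. Camera axes: x right, y down, z forward; pixel columns grow to the right and rows downward; lengths in m; the calibration is good to about 2 mm. A picture is of the moment at which its call begins. There is no depth.
- hand_in(): hands the job in, once; it reports no verdict.
The state is a dict: "time_s": time; "qpos": joint angles; "joint_vel": joint speeds; "tau": joint torques, N m; "ee_pos": TCP position; "eef_rot": TCP orientation; "force": force on the tool from outside, world axes, zero at the start; "moment": the same for the moment, N m; "grip_width": finger opening in m.
Only numpy, scipy, OpenCV 4.12 (cv2) and the standard library are available. Lean on these libraries where they do the work, as an engineer would, in place of code of your own. Each camera call takes 0.05 s, during which the arm holds its last target.

TASK

Find the ring that fits the end-pin plug standing alone in the single-hole block: lift it by its head and try its tapered shank in the rings of the hole gauge, starting with the largest (all the way in, to the shoulder) and working down the row until a ring stops the taper about halfway, properly centred and not just rubbing on one side. Press it snug there with a light push of roughly 1 kg, never forcing or dropping it, and leave it standing upright in that ring. Leave the two plugs in the rack and the other things alone.

Things in the scene. Friction and masses are not known exactly. Their poses are not given: they have to be found in the camera images.
- plug_a: end-pin plug, dark wood, 50 to 100 g, upright in block or rack. Origin: centre of the shank's foot, z up. Shank: round, 45 mm long, tapering evenly from 28, 23 or 18 mm at the shoulder to 6.75 mm less at the foot; one plug of each, which this is is not told. Above it all are alike: shoulder 40 mm across, 45 to 51 mm over the origin; head (the grip) 26 mm across, 51 to 87 mm over it
- plug_b: end-pin plug, dark wood, 50 to 100 g, upright in block or rack. Origin: centre of the shank's foot, z up. Shank: round, 45 mm long, tapering evenly from 28, 23 or 18 mm at the shoulder to 6.75 mm less at the foot; one plug of each, which this is is not told. Above it all are alike: shoulder 40 mm across, 45 to 51 mm over the origin; head (the grip) 26 mm across, 51 to 87 mm over it
- plug_c: end-pin plug, dark wood, 50 to 100 g, upright in block or rack. Origin: centre of the shank's foot, z up. Shank: round, 45 mm long, tapering evenly from 28, 23 or 18 mm at the shoulder to 6.75 mm less at the foot; one plug of each, which this is is not told. Above it all are alike: shoulder 40 mm across, 45 to 51 mm over the origin; head (the grip) 26 mm across, 51 to 87 mm over it
- gauge: the hole gauge, fixed: a hardwood bar 300 mm long (its y), 60 mm wide (its x), 14 mm thick on two dark feet at its ends, upper face 72 mm above the bench, with four steel rings let in flush in one row, 60 mm apart, bores 30, 25, 20, 15 mm from its +y to its -y end. A plug either passes a ring to its shoulder, or is wedged by it with the foot about 25 mm below the mouth. Origin: on the bench under its centre, z up
- ring1 (a point): centre of the mouth of the first and largest ring, bore 30 mm, level with the gauge's upper face; axes as the gauge's. The bore goes 14 mm straight down into open space. Rigid
- ring2 (a point): centre of the mouth of the second ring, bore 25 mm, level with the gauge's upper face; axes as the gauge's. The bore goes 14 mm straight down into open space. Rigid
- ring3 (a point): centre of the mouth of the third ring, bore 20 mm, level with the gauge's upper face; axes as the gauge's. The bore goes 14 mm straight down into open space. Rigid
- ring4 (a point): centre of the mouth of the fourth and smallest ring, bore 15 mm, level with the gauge's upper face; axes as the gauge's. The bore goes 14 mm straight down into open space. Rigid
- block: the single-hole holder, fixed: a wooden block 66 x 66 mm, 58 mm tall, with one upright 30 mm through hole in its centre, in which the plug to be gauged stands, its shoulder on the block. Origin: on the bench under its centre
- rack: the two-hole holder, fixed: a wooden block 66 x 150 mm (long along its y), 58 mm tall, with two 30 mm holes 76 mm apart, in which the other two plugs stand, to be left alone. Origin: on the bench under its centre
- chisel: bystander: a bench chisel 230 mm long lying on the bench beyond the gauge, wooden handle 27 mm thick, steel blade; origin 60 mm from the handle's butt, on the bench, x along it to the blade
- glue: bystander: a yellow glue bottle 56 mm across and 130 mm tall, upright; origin under its centre
Not all that is in view belongs to the job. Several things have the shape of the block; the one meant has the colours described above.

How it is judged:
By the outcome, as a careful person would: the job done as asked, in the order asked, and still so for the second after the job is handed in, with the robot touching nothing.
It also fails if it takes over 64 s, if anything falls off the work surface, if the arm or the gripper's body presses on something with over 40 N, if the wrist force passes 120 N, or if a joint passes its speed limit or range.

## Working session

There is one attempt and no reset: what is moved stays moved. The work goes in short steps, Python scripts to look and compute and a tool call to move; the robot and the scene stay as the last step left them, time stands still between calls to the robot, and variables do not carry over. Pictures are saved under pics/ and viewed, and the job is handed in when it is done.

Besides the shell and the picture viewer there is one more tool, called after "Call:" by a JSON object that holds its "method" and its "body", one argument or row to a line. servo_tool: Moves the arm, as the interface text tells. Scaled input: -1 to 1 covers 500 mm each way for a shift and pi/2 rad each way for a turn. Its arguments: {"type":"object","properties":{"moves":{"type":"array"},"squeeze":{"type":"number"}},"required":["moves"]}

```bash
mkdir -p pics; ls; cat > h.py <<'E'
import numpy as np, cv2, pickle
from station import get_obs, camera, pinch_z
def snap(n,f):
    c=camera(n); cv2.imwrite(f'pics/{f}.png',c['color'][:,:,::-1]); pickle.dump(c,open(f'pics/{f}.pkl','wb')); return c
def load(f): return pickle.load(open(f'pics/{f}.pkl','rb'))
def px2w(c,uv,z):
    uv=np.array(uv,float).reshape(-1,1,2)
    n=cv2.undistortPoints(uv,c['intrinsics'],np.array(c['distortion'])).reshape(-1,2)
    R=cv2.Rodrigues(np.array(c['rvec'],float))[0]; t=np.array(c['tvec'],float).reshape(3)
    o=-R.T@t; d=np.c_[n,np.ones(len(n))]@R
    return o+d*((z-o[2])/d[:,2])[:,None]
def w2px(c,p):
    return cv2.projectPoints(np.array(p,float).reshape(-1,1,3),np.array(c['rvec'],float),np.array(c['tvec'],float),c['intrinsics'],np.array(c['distortion']))[0].reshape(-1,2)
def crop(f,x0,y0,x1,y1,s,out):
    im=cv2.imread(f'pics/{f}.png')[y0:y1,x0:x1]; cv2.imwrite(f'pics/{out}.png',cv2.resize(im,None,fx=s,fy=s,interpolation=cv2.INTER_CUBIC))
E
python3 -c "
from h import *
o=get_obs();print(o,pinch_z if not callable(pinch_z) else pinch_z())
for n in('scene','top'):
  c=snap(n,n+'0');R=cv2.Rodrigues(np.array(c['rvec'],float))[0];print(n,-R.T@np.array(c['tvec']).reshape(3),c['intrinsics'],c['distortion'])
"
```

```text
pics
{'time_s': 0.0, 'qpos': array([-1.35860549e+00,  3.00494303e-01,  1.52158162e+00, -2.31306063e-05,
        1.32070457e+00, -6.66036484e-02]), 'joint_vel': array([ 0.00076155, -0.00019778,  0.00157834,  0.00061909,  0.00090371,
       -0.00074136]), 'tau': array([-1.36297320e-03, -5.31805944e+01, -3.52735555e+01,  7.07765669e-02,
        2.44184292e-02, -9.08290872e-05]), 'ee_pos': array([ 0.15129167, -0.52850633,  0.20487338]), 'eef_rot': array([-3.14040596e+00, -5.67013231e-05,  2.78800191e-01]), 'force': array([-0.08362995,  0.21534007, -0.26425829]), 'moment': array([ 0.01133874,  0.05020496, -0.04296217]), 'grip_width': 0.09410043756504234} 0.0188
scene [ 1.03864389 -0.51295845  1.13673593] [[581.44030274   0.         315.16676547]
 [  0.         581.44030274 227.24295304]
 [  0.           0.           1.        ]] [0.05719362 0.         0.         0.         0.        ]
top [0.50205505 0.03653726 1.16386729] [[476.11270436   0.         314.87729944]
 [  0.         476.11270436 229.43831442]
 [  0.           0.           1.        ]] [-0.03890936  0.          0.          0.          0.        ]
```

View pics/scene0.png

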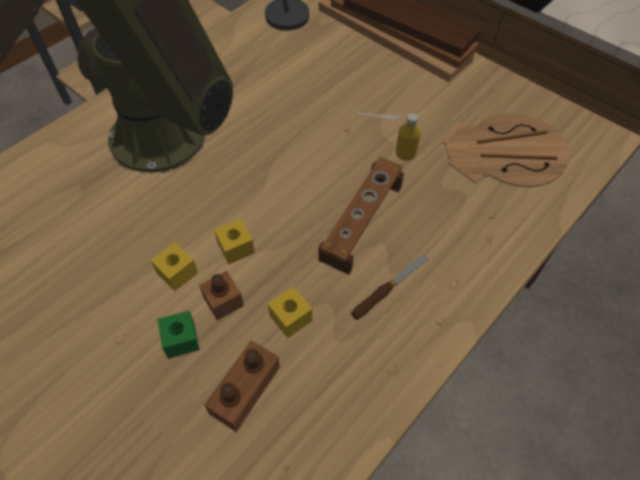

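View pics/top0.png

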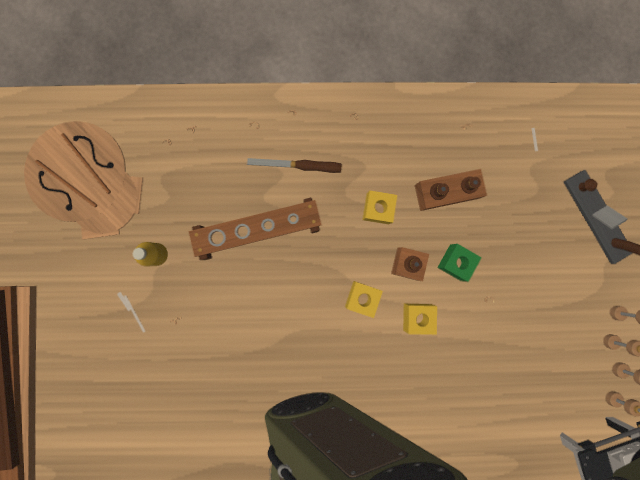

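Single-hole candidates in top: the wooden block with a plug (411,264), yellow ones (381,207), (364,299) and (421,320), and a green one (460,262). Only the wooden one has the wood colour and holds a plug. I'll confirm it in an enlarged crop.

```bash
python3 -c "
from h import *
crop('top0',340,160,500,280,5,'c1'); crop('top0',180,190,330,270,5,'c2'); crop('scene0',150,200,330,320,4,'c3'); crop('scene0',310,150,410,275,5,'c4')
"
```

```text
(no output)
```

View pics/c1.png

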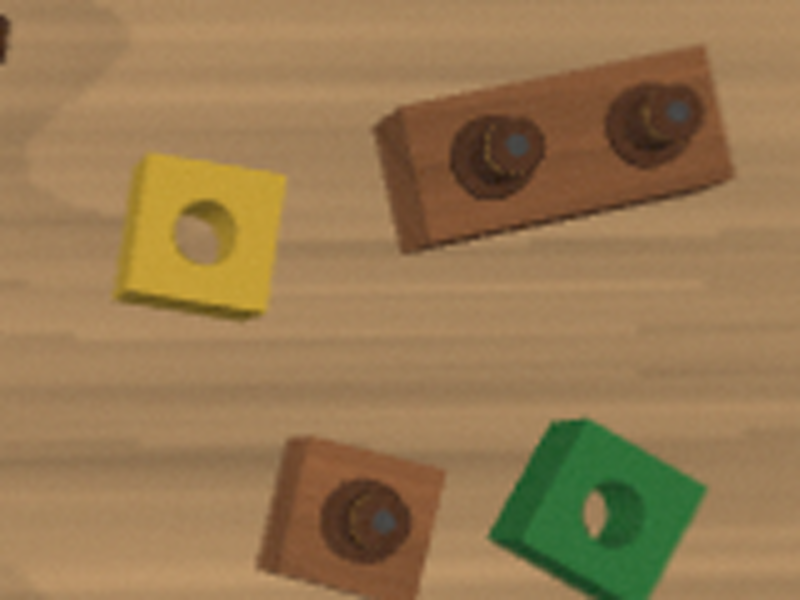

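View pics/c2.png

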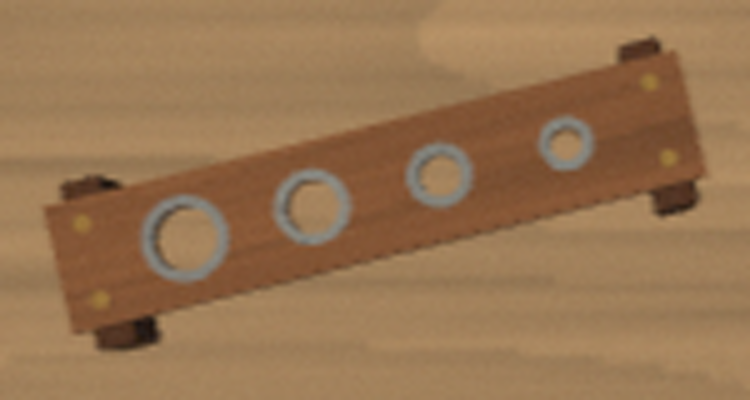

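View pics/c3.png

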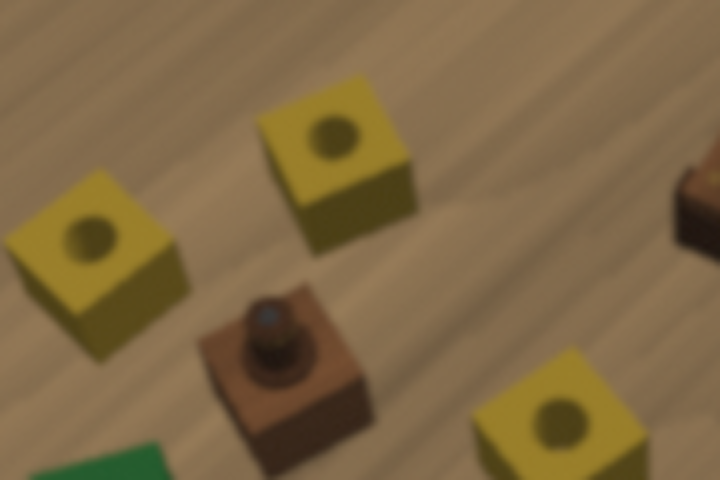

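View pics/c4.png

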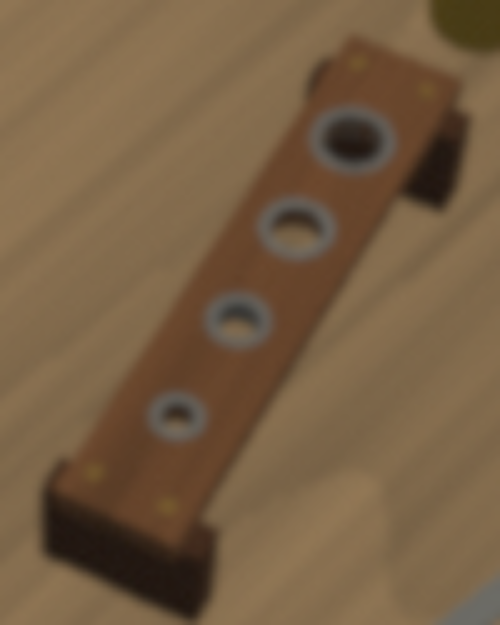

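```bash
cat > m.py <<'E'
from h import *
T=load('top0');S=load('scene0')
def cv(p,s,x0,y0): p=np.array(p,float); return (p+.5)/s-.5+[x0,y0]
rt=px2w(T,cv([(185,238),(313,207),(440,176),(566,144)],5,180,190),.072)
rs=px2w(S,cv([(353,139),(297,229),(238,320),(177,415)],5,310,150),.072)
print(rt.round(4),rs.round(4),sep='\n')
for r in(rt,rs):
    print(np.linalg.norm(np.diff(r[:,:2],axis=0),axis=1).round(4)); v=r[0]-r[3]; print('yaw of gauge',np.arctan2(-v[0],v[1]))
print('head',px2w(T,cv([(383,521)],5,340,160),.100),px2w(S,cv([(269,317)],4,150,200),.100))
print('shoulder',px2w(T,cv([(366,521)],5,340,160),.064),px2w(S,cv([(280,352)],4,150,200),.064))
print('blk',px2w(T,cv([(305,438),(444,470),(415,602)],5,340,160),.058))
print('others',px2w(T,[(381,207),(364,299),(421,320),(460,262)],.058).round(3),px2w(T,[(140,253)],.13))
print('rackplugs',px2w(T,cv([(517,146),(678,112)],5,340,160),.1).round(3))
E
python3 m.py
```

```text
[[0.5568 0.2362 0.072 ]
 [0.5704 0.1776 0.072 ]
 [0.5839 0.1194 0.072 ]
 [0.598  0.0614 0.072 ]]
[[0.5606 0.2368 0.072 ]
 [0.575  0.1776 0.072 ]
 [0.5882 0.1195 0.072 ]
 [0.6015 0.0617 0.072 ]]
[0.0601 0.0598 0.0597]
yaw of gauge 0.2309747342508164
[0.0609 0.0595 0.0594]
yaw of gauge 0.22946018370803273
head [[ 0.49006788 -0.21480804  0.1       ]] [[ 0.49360251 -0.21516048  0.1       ]]
shoulder [[ 0.48978151 -0.21535921  0.064     ]] [[ 0.49448704 -0.21506737  0.064     ]]
blk [[ 0.52880672 -0.18902652  0.058     ]
 [ 0.51295372 -0.25413701  0.058     ]
 [ 0.45171348 -0.23879562  0.058     ]]
others [[ 0.624 -0.145  0.058]
 [ 0.41  -0.101  0.058]
 [ 0.359 -0.233  0.058]
 [ 0.492 -0.328  0.058]] [[0.52173695 0.39138544 0.13      ]]
rackplugs [[ 0.659 -0.281  0.1  ]
 [ 0.674 -0.356  0.1  ]]
```

The crop confirms the wooden block's plug: head centre about top (416,264), scene (217,279). The four rings are 60 mm apart, as the description says. The two cameras differ by about 4 mm in x, so I use the mean. Relative offsets agree within 1 mm.

```bash
cat >> h.py <<'E'
from scipy.spatial.transform import Rotation as Ro
def go(p,yaw=.23):
    o=get_obs(); R=Ro.from_euler('xyz',o['eef_rot']); G=Ro.from_euler('xyz',[np.pi,0,yaw])
    s=R.inv().apply(np.array(p)-o['ee_pos'])/.5; t=(R.inv()*G).as_rotvec()/(np.pi/2)
    print('row',t.round(4),s.round(4))
E
python3 -c "
from h import *
go([.492,-.2151,.15])"
```

```text
row [-0.0007 -0.      0.0311] [ 0.8276 -0.415   0.1104]
```

Call:
{"method": "servo_tool", "body": {
  "moves": [
    [[0,0,0.031,0.8276,-0.415,0.11,0],[0,0,0.031,0.8276,-0.415,0.11,0],[0,0,0.031,0.8276,-0.415,0.11,0],[0,0,0.031,0.8276,-0.415,0.11,0],[0,0,0.031,0.8276,-0.415,0.11,0],[0,0,0.031,0.8276,-0.415,0.11,0],[0,0,0.031,0.8276,-0.415,0.11,0],[0,0,0.031,0.8276,-0.415,0.11,0],[0,0,0.031,0.8276,-0.415,0.11,0],[0,0,0.031,0.8276,-0.415,0.11,0],[0,0,0.031,0.8276,-0.415,0.11,0],[0,0,0.031,0.8276,-0.415,0.11,0]]
  ],
  "squeeze": 40
}}

```text
time_s: 1.1
ee_pos: [0.4947, -0.2111, 0.149]
eef_rot: [-3.139, 0.0, 0.234]
force: [-0.4, -0.2, 0.1]
grip_width: 0.0941
```

```bash
python3 -c "
from h import *
go([.492,-.2151,.069]);o=get_obs();print(o['joint_vel'].round(3))
snap('scene','s1');snap('top','t1')
crop('scene','s1' and 0,0,0,0,1,'x') if 0 else None
crop('s1',120,160,300,320,4,'c5');crop('t1',320,170,500,320,4,'c6')"
```

```text
row [-0.0015  0.0003  0.0024] [-0.007   0.0069  0.1601]
[ 0.084  0.06  -0.061 -0.017  0.011  0.069]
```

View pics/c5.png

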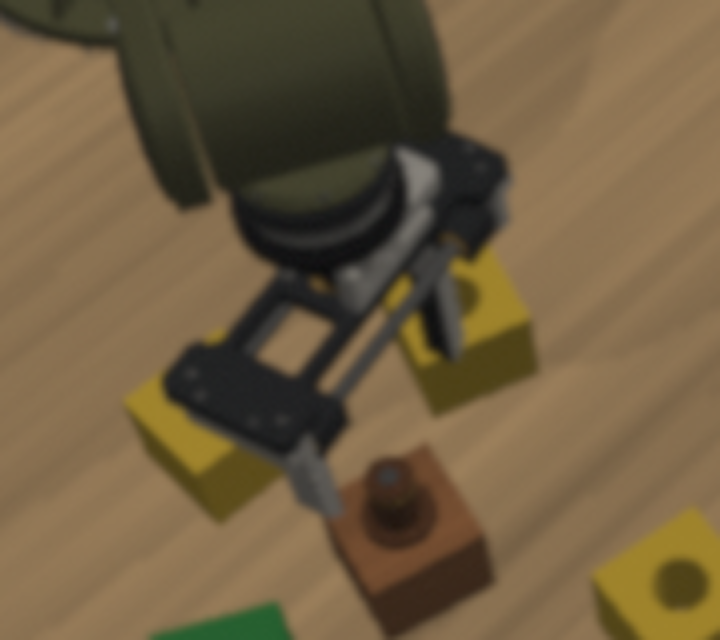

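View pics/c6.png

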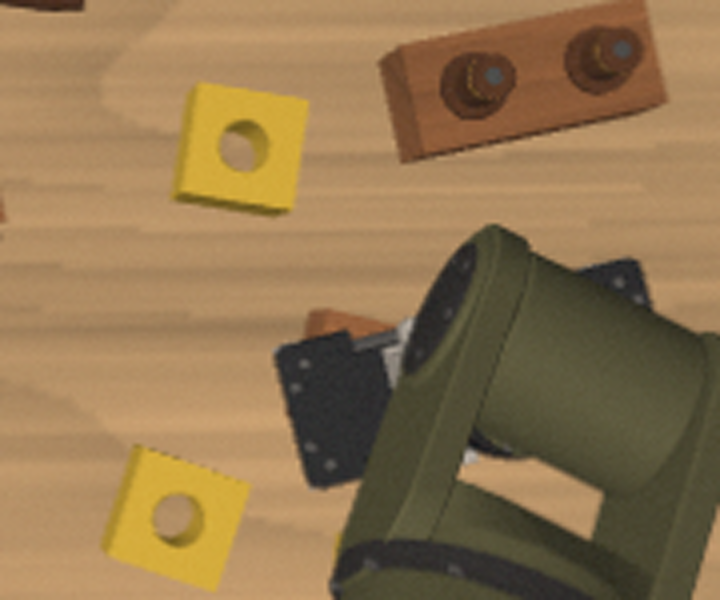

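```bash
python3 -c "
from h import *
S=load('s1');o=get_obs();R=Ro.from_euler('xyz',o['eef_rot']);print(o['ee_pos'],o['time_s'])
for y in(-.0595,-.047,.047,.0595):
  for x in(-.008,.008):
    p=o['ee_pos']+R.apply([x,y,0]); print(x,y,((w2px(S,p)[0]-[120,160]+.5)*4-.5).round(0))
"; python3 -c "
import sys;sys.path.insert(0,'.')
from h import *
crop('s1',180,200,245,300,8,'c7')"
```

```text
[ 0.49258873 -0.21371142  0.1494161 ] 1.2
-0.008 -0.0595 [430. 329.]
0.008 -0.0595 [456. 342.]
-0.008 -0.047 [416. 347.]
0.008 -0.047 [442. 360.]
-0.008 0.047 [306. 491.]
0.008 0.047 [333. 505.]
-0.008 0.0595 [291. 511.]
0.008 0.0595 [318. 525.]
```

View pics/c7.png

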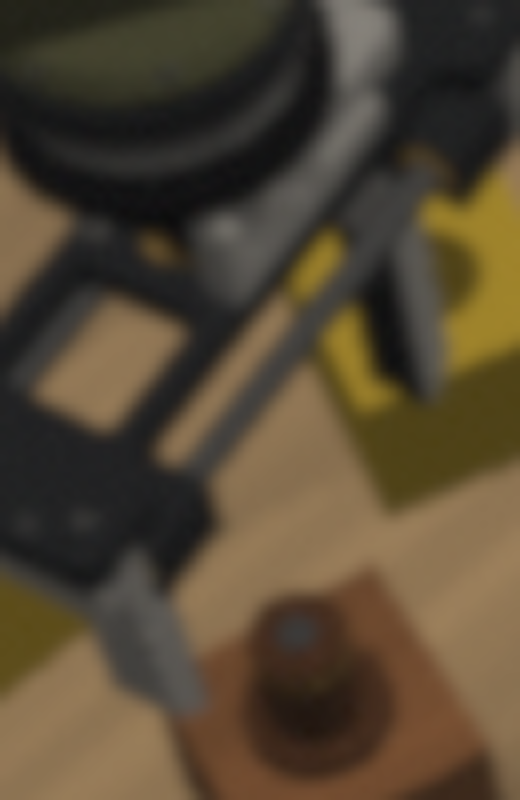

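```bash
python3 -c "
from h import *
go([.492,-.2151,.069])"
```

```text
row [-0.0012  0.0007  0.002 ] [-0.0016  0.0027  0.1608]
```

Call:
{"method": "servo_tool", "body": {
  "moves": [
    [[-0.001,0.001,0.002,-0.0016,0.0027,0.02,0],[-0.001,0.001,0.002,-0.0016,0.0027,0.05,0],[-0.001,0.001,0.002,-0.0016,0.0027,0.09,0],[-0.001,0.001,0.002,-0.0016,0.0027,0.12,0],[-0.001,0.001,0.002,-0.0016,0.0027,0.145,0],[-0.001,0.001,0.002,-0.0016,0.0027,0.16,0],[-0.001,0.001,0.002,-0.0016,0.0027,0.16,0],[-0.001,0.001,0.002,-0.0016,0.0027,0.16,0]]
  ]
}}

```text
time_s: 1.87
ee_pos: [0.4915, -0.2159, 0.0695]
eef_rot: [-3.141, -0.0, 0.229]
force: [-0.5, 0.1, 0.2]
grip_width: 0.0937
```

```bash
python3 -c "
from h import *
snap('scene','s2')
go([.492,-.2151,.069]);o=get_obs();print(o['ee_pos'],o['force'])
S=load('s2');R=Ro.from_euler('xyz',o['eef_rot'])
for y in(-.047,.047):
  for x in(-.008,.008):
    p=o['ee_pos']+R.apply([x,y,0]); print(x,y,((w2px(S,p)[0]-[160,220]+.5)*6-.5).round(0))
crop('s2',160,220,270,320,6,'c8')"
```

```text
row [ 0.0001 -0.0007 -0.0006] [ 0.0005 -0.0013  0.002 ]
[ 0.49190317 -0.21581267  0.07001263] [-0.85542236 -0.47403406  0.53534485]
-0.008 -0.047 [408. 285.]
0.008 -0.047 [446. 304.]
-0.008 0.047 [253. 493.]
0.008 0.047 [291. 514.]
```

View pics/c8.png

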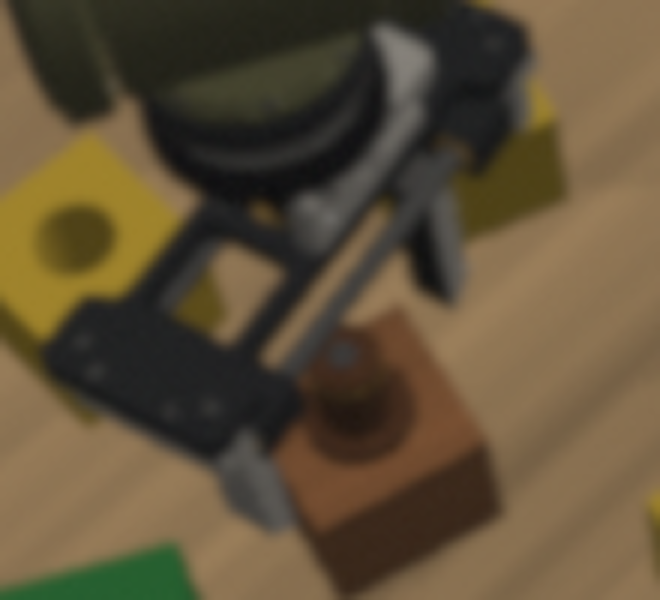

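Call:
{"method": "servo_tool", "body": {
  "moves": [
    [[0,0,0,0.0005,-0.001,0.0015,0.5],[0,0,0,0.0005,-0.001,0.0015,0.7],[0,0,0,0.0005,-0.001,0.0015,0.8],[0,0,0,0.0005,-0.001,0.0015,1],[0,0,0,0.0005,-0.001,0.0015,1],[0,0,0,0.0005,-0.001,0.0015,1],[0,0,0,0.0005,-0.001,0.0015,1],[0,0,0,0.0005,-0.001,0.0015,1],[0,0,0,0.0005,-0.001,0.0015,1]]
  ],
  "squeeze": 40
}}

```text
time_s: 2.67
ee_pos: [0.492, -0.2152, 0.0693]
eef_rot: [3.141, -0.001, 0.229]
force: [0.4, 0.9, -0.2]
grip_width: 0.0373
```

Call:
{"method": "servo_tool", "body": {
  "moves": [
    [[0,0,0,0,0,0,1],[0,0,0,0,0,0,1],[0,0,0,0,0,0,1],[0,0,0,0,0,0,1],[0,0,0,0,0,0,1],[0,0,0,0,0,0,1]]
  ]
}}

```text
time_s: 3.17
ee_pos: [0.492, -0.2152, 0.0692]
eef_rot: [3.141, -0.001, 0.229]
force: [-0.0, 0.3, -0.1]
grip_width: 0.0254
```

Call:
{"method": "servo_tool", "body": {
  "moves": [
    [[0,0,0,0,0,-0.02,1],[0,0,0,0,0,-0.05,1],[0,0,0,0,0,-0.09,1],[0,0,0,0,0,-0.13,1],[0,0,0,0,0,-0.17,1],[0,0,0,0,0,-0.21,1],[0,0,0,0,0,-0.21,1],[0,0,0,0,0,-0.21,1],[0,0,0,0,0,-0.21,1]]
  ]
}}

```text
time_s: 3.92
ee_pos: [0.4915, -0.2151, 0.1735]
eef_rot: [-3.141, -0.0, 0.229]
force: [0.0, -0.3, -1.0]
grip_width: 0.0252
```

```bash
python3 -c "
from h import *
snap('scene','s3')
o=get_obs();print(o['ee_pos'],o['eef_rot'],o['force'],o['grip_width'])
go([.5587,.2365,.16])
S=load('s3')
R=Ro.from_euler('xyz',o['eef_rot'])
for z in(.0562,.0112,.0052,-.0308): print(z,((w2px(S,o['ee_pos']+R.apply([0,0,z]))[0]-[160,200]+.5)*6-.5).round(0))
crop('s3',160,200,270,300,6,'c9')"
```

```text
[ 0.49146327 -0.21503352  0.17317643] [-3.14064122e+00  2.24324893e-04  2.29092629e-01] [-0.4278991  -0.51908238 -0.90704835] 0.02552928580588608
row [-0.0006  0.0001 -0.0006] [ 0.336  -0.8489  0.0271]
0.0562 [333. 447.]
0.0112 [313. 377.]
0.0052 [310. 368.]
-0.0308 [293. 309.]
```

View pics/c9.png

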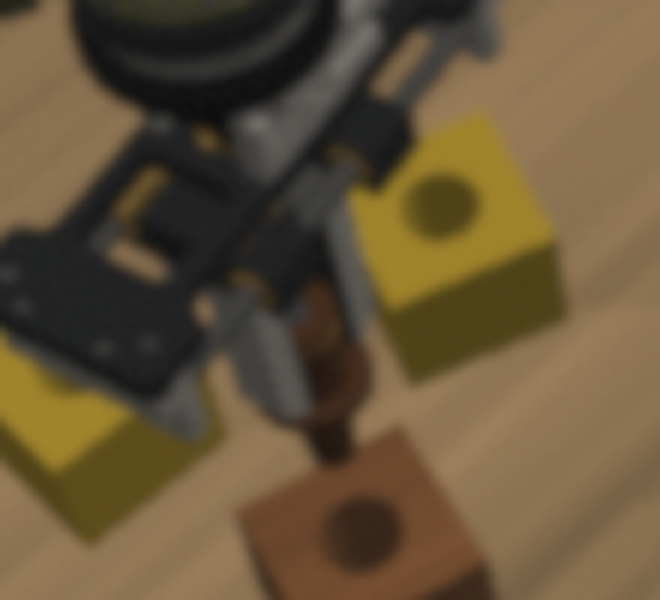

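Plug lifted; the empty block hole is at crop (362,535) and the plug hangs vertical with its foot at about (334,457). The foot looks slim (about 11 mm), which would make it the 18 mm plug, but the rings decide. Moving to ring 1.

Call:
{"method": "servo_tool", "body": {
  "moves": [
    [[0,0,0,0.015,-0.037,0.003,1],[0,0,0,0.04,-0.1,0.008,1],[0,0,0,0.071,-0.18,0.012,1],[0,0,0,0.103,-0.26,0.016,1],[0,0,0,0.135,-0.34,0.02,1],[0,0,0,0.166,-0.42,0.025,1],[0,0,0,0.198,-0.5,0.027,1],[0,0,0,0.23,-0.58,0.027,1],[0,0,0,0.261,-0.66,0.027,1],[0,0,0,0.293,-0.74,0.027,1],[0,0,0,0.32,-0.81,0.027,1],[0,0,0,0.336,-0.849,0.027,1]]
  ]
}}

```text
time_s: 4.97
ee_pos: [0.5579, 0.2399, 0.1586]
eef_rot: [-3.14, 0.002, 0.231]
force: [0.0, -0.1, -1.6]
grip_width: 0.0251
```

Call:
{"method": "servo_tool", "body": {
  "moves": [
    [[0,0,0,0,0,0,1],[0,0,0,0,0,0,1]]
  ]
}}

```text
time_s: 5.13
ee_pos: [0.5571, 0.2411, 0.1567]
eef_rot: [-3.141, 0.005, 0.233]
force: [0.4, -0.5, -0.3]
grip_width: 0.0252
```

```bash
python3 -c "
from h import *
o=get_obs();print(o['ee_pos'],o['eef_rot'],o['force'],o['grip_width'],o['qpos'].round(2))
go([.5587,.2365,.13])"
```

```text
[0.55710284 0.24108987 0.15674997] [-3.14082586  0.0049385   0.23324056] [ 0.38646128 -0.47447348 -0.32357284] 0.0251800303324108 [0.35 0.47 1.4  0.   1.27 1.68]
row [-0.0005  0.0031  0.0021] [0.0013 0.0097 0.0535]
```

Call:
{"method": "servo_tool", "body": {
  "moves": [
    [[0,0.003,0.002,0.0013,0.0097,0.01,1],[0,0.003,0.002,0.0013,0.0097,0.02,1],[0,0.003,0.002,0.0013,0.0097,0.03,1],[0,0.003,0.002,0.0013,0.0097,0.035,1],[0,0.003,0.002,0.0013,0.0097,0.035,1],[0,0.003,0.002,0.0013,0.0097,0.035,1],[0,0.003,0.002,0.0013,0.0097,0.035,1]]
  ]
}}

```text
time_s: 5.72
ee_pos: [0.5589, 0.2364, 0.1395]
eef_rot: [-3.141, -0.0, 0.23]
force: [0.5, -0.3, -1.1]
grip_width: 0.0254
```

```bash
python3 -c "
from h import *
snap('scene','s4');snap('top','t4')
o=get_obs();print(o['ee_pos'],o['eef_rot'],o['force'],o['grip_width'])
go([.5587,.2365,.082])
S=load('s4')
R=Ro.from_euler('xyz',o['eef_rot'])
for z in(.0562,.0112): print(z,((w2px(S,o['ee_pos']+R.apply([0,0,z]))[0]-[320,120]+.5)*6-.5).round(0))
crop('s4',320,120,430,220,6,'c10')"
```

```text
[0.55886511 0.23650404 0.13955557] [-3.14077032e+00 -2.22421584e-04  2.30060101e-01] [ 0.45752873  0.09335236 -2.08764452] 0.025589031679648044
row [-0.0005 -0.0001  0.    ] [-0.0003  0.      0.1151]
0.0562 [362. 326.]
0.0112 [373. 250.]
```

View pics/c10.png

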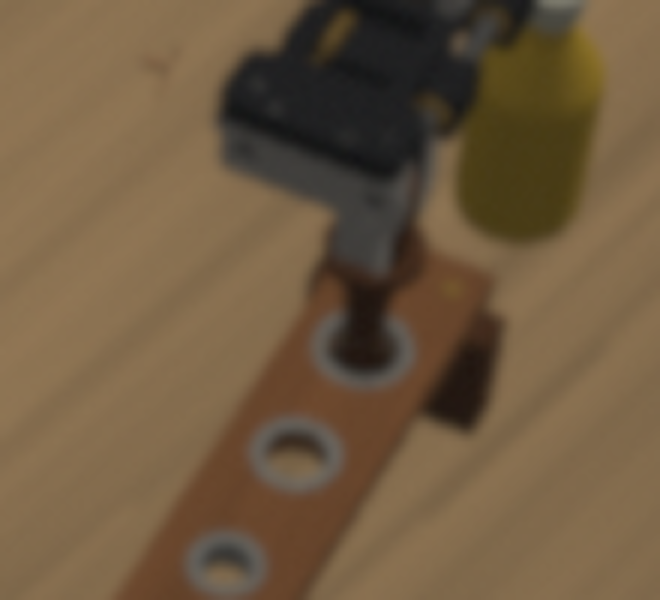

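Call:
{"method": "servo_tool", "body": {
  "moves": [
    [[0,0,0,0,0,0.01,1],[0,0,0,0,0,0.025,1],[0,0,0,0,0,0.04,1],[0,0,0,0,0,0.055,1],[0,0,0,0,0,0.07,1],[0,0,0,0,0,0.085,1],[0,0,0,0,0,0.095,1],[0,0,0,0,0,0.1,1],[0,0,0,0,0,0.1,1],[0,0,0,0,0,0.1,1]]
  ]
}}

```text
time_s: 6.65
ee_pos: [0.559, 0.2366, 0.0897]
eef_rot: [-3.141, -0.0, 0.23]
force: [-0.1, -0.6, -0.3]
grip_width: 0.0249
```

Call:
{"method": "servo_tool", "body": {
  "moves": [
    [[0,0,0,0,0,0.004,1],[0,0,0,0,0,0.008,1],[0,0,0,0,0,0.011,1],[0,0,0,0,0,0.013,1],[0,0,0,0,0,0.0135,1],[0,0,0,0,0,0.014,1],[0,0,0,0,0,0.014,1]]
  ]
}}

```text
time_s: 7.23
ee_pos: [0.559, 0.2366, 0.0832]
eef_rot: [-3.141, -0.001, 0.23]
force: [-3.0, -1.1, 5.4]
grip_width: 0.0254
```

Shoulder contact came at TCP z 0.0832, exactly as expected (5.4 N). Ring 1 passes fully. On to ring 2.

Call:
{"method": "servo_tool", "body": {
  "moves": [
    [[0,0,0,0,0,-0.01,1],[0,0,0,0,0,-0.03,1],[0,0,0,0,0,-0.06,1],[0,0,0,0,0,-0.09,1],[0,0,0,0,0,-0.12,1],[0,0,0,0,0,-0.125,1],[0,0,0,0,0.03,-0.125,1],[0,0,0,0,0.07,-0.125,1],[0,0,0,0,0.105,-0.125,1],[0,0,0,0,0.12,-0.125,1],[0,0,0,0,0.12,-0.125,1],[0,0,0,0,0.12,-0.125,1]]
  ]
}}

```text
time_s: 8.23
ee_pos: [0.5726, 0.1779, 0.1453]
eef_rot: [-3.141, -0.0, 0.229]
force: [0.5, 0.4, -0.8]
grip_width: 0.0251
```

```bash
python3 -c "
from h import *
snap('scene','s5')
o=get_obs();print(o['ee_pos'],o['eef_rot'],o['force'],o['grip_width'])
go([.5727,.1776,.0897])
S=load('s5')
R=Ro.from_euler('xyz',o['eef_rot'])
for z in(.0562,.0112): print(z,((w2px(S,o['ee_pos']+R.apply([0,0,z]))[0]-[310,140]+.5)*6-.5).round(0))
crop('s5',310,140,420,240,6,'c11')"
```

```text
[0.57251001 0.17845219 0.14539801] [-3.14063686e+00 -3.41079322e-04  2.30068706e-01] [ 0.78746608  0.40917734 -1.22208572] 0.025320900559043753
row [-0.0006 -0.0002  0.    ] [-1.000e-04  1.900e-03  1.114e-01]
0.0562 [356. 302.]
0.0112 [365. 227.]
```

View pics/c11.png

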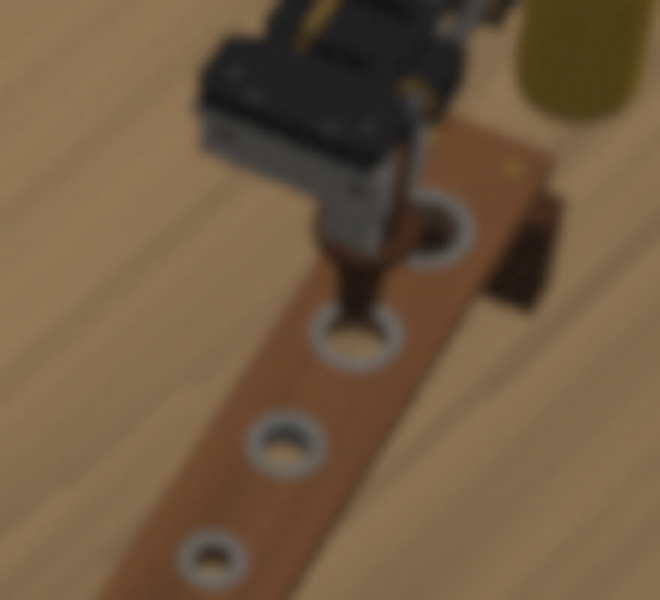

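Call:
{"method": "servo_tool", "body": {
  "moves": [
    [[0,0,0,0,0.002,0.01,1],[0,0,0,0,0.002,0.025,1],[0,0,0,0,0.002,0.04,1],[0,0,0,0,0.002,0.055,1],[0,0,0,0,0.002,0.068,1],[0,0,0,0,0.002,0.074,1],[0,0,0,0,0.002,0.078,1],[0,0,0,0,0.002,0.08,1],[0,0,0,0,0.002,0.08,1]]
  ]
}}

```text
time_s: 9.03
ee_pos: [0.5728, 0.1776, 0.1054]
eef_rot: [-3.141, -0.0, 0.23]
force: [-0.2, -0.6, -1.0]
grip_width: 0.0253
```

Now past the 28 mm wedge point slowly (foot at about 0.047).

Call:
{"method": "servo_tool", "body": {
  "moves": [
    [[0,0,0,0,0,0.002,1],[0,0,0,0,0,0.004,1],[0,0,0,0,0,0.006,1],[0,0,0,0,0,0.008,1],[0,0,0,0,0,0.008,1]]
  ]
}}

```text
time_s: 9.45
ee_pos: [0.5727, 0.1775, 0.1012]
eef_rot: [-3.141, -0.0, 0.23]
force: [-0.3, 0.7, -1.0]
grip_width: 0.0256
```

Not the 28 mm plug. Going on to the shoulder.

Call:
{"method": "servo_tool", "body": {
  "moves": [
    [[0,0,0,0,0,0.006,1],[0,0,0,0,0,0.014,1],[0,0,0,0,0,0.021,1],[0,0,0,0,0,0.027,1],[0,0,0,0,0,0.031,1],[0,0,0,0,0,0.034,1],[0,0,0,0,0,0.0355,1],[0,0,0,0,0,0.0365,1],[0,0,0,0,0,0.037,1],[0,0,0,0,0,0.037,1]]
  ]
}}

```text
time_s: 10.28
ee_pos: [0.5728, 0.1776, 0.0833]
eef_rot: [-3.141, -0.001, 0.23]
force: [-2.7, 0.2, 4.7]
grip_width: 0.0253
```

Shoulder contact again at 0.0833, so ring 2 passes. On to ring 3.

Call:
{"method": "servo_tool", "body": {
  "moves": [
    [[0,0,0,0,0,-0.01,1],[0,0,0,0,0,-0.03,1],[0,0,0,0,0,-0.06,1],[0,0,0,0,0,-0.09,1],[0,0,0,0,0,-0.12,1],[0,0,0,0,0,-0.125,1],[0,0,0,0,0.03,-0.125,1],[0,0,0,0,0.07,-0.125,1],[0,0,0,0,0.105,-0.125,1],[0,0,0,0,0.12,-0.125,1],[0,0,0,0,0.12,-0.125,1],[0,0,0,0,0.12,-0.125,1]]
  ]
}}

```text
time_s: 11.28
ee_pos: [0.5864, 0.1193, 0.1456]
eef_rot: [-3.14, -0.0, 0.229]
force: [-0.1, 0.4, -0.5]
grip_width: 0.0252
```

```bash
python3 -c "
from h import *
snap('scene','s6')
o=get_obs();print(o['ee_pos'],o['eef_rot'],o['force'],o['grip_width'])
go([.5861,.1195,.1054])
S=load('s6')
R=Ro.from_euler('xyz',o['eef_rot'])
for z in(.0562,.0112): print(z,((w2px(S,o['ee_pos']+R.apply([0,0,z]))[0]-[310,160]+.5)*6-.5).round(0))
crop('s6',310,160,400,250,6,'c12')"
```

```text
[0.58623224 0.11974555 0.14558189] [-3.14034246e+00 -3.47068638e-04  2.30171981e-01] [ 0.58151423  0.1538902  -0.81777852] 0.025429266851865435
row [-0.0008 -0.0002  0.0001] [-0.0004  0.0005  0.0804]
0.0562 [285. 293.]
0.0112 [292. 220.]
```

View pics/c12.png

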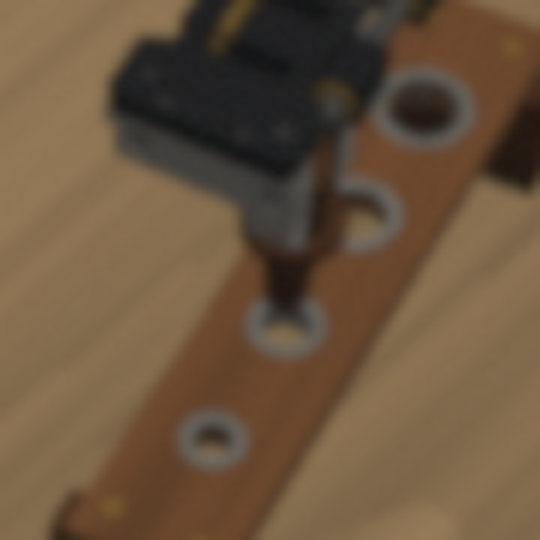

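Call:
{"method": "servo_tool", "body": {
  "moves": [
    [[0,0,0,0,0.0005,0.01,1],[0,0,0,0,0.0005,0.022,1],[0,0,0,0,0.0005,0.034,1],[0,0,0,0,0.0005,0.044,1],[0,0,0,0,0.0005,0.054,1],[0,0,0,0,0.0005,0.064,1],[0,0,0,0,0.0005,0.072,1],[0,0,0,0,0.0005,0.078,1],[0,0,0,0,0.0005,0.08,1],[0,0,0,0,0.0005,0.08,1]]
  ]
}}

```text
time_s: 12.17
ee_pos: [0.5865, 0.1198, 0.1056]
eef_rot: [-3.14, -0.001, 0.23]
force: [2.6, 2.6, -2.7]
grip_width: 0.0253
```

Call:
{"method": "servo_tool", "body": {
  "moves": [
    [[0,0,0,0,0,0,1],[0,0,0,0,0,0,1]]
  ]
}}

```text
time_s: 12.33
ee_pos: [0.5865, 0.1199, 0.1056]
eef_rot: [-3.14, -0.001, 0.23]
force: [1.9, 2.6, -1.9]
grip_width: 0.0253
```

Call:
{"method": "servo_tool", "body": {
  "moves": [
    [[0,0,0,0.002,0,0,1],[0,0,0,0.002,0,0,1],[0,0,0,0.002,0,0,1]]
  ]
}}

```text
time_s: 12.58
ee_pos: [0.5873, 0.12, 0.1055]
eef_rot: [-3.14, -0.0, 0.23]
force: [-0.6, 0.5, -1.0]
grip_width: 0.0253
```

Call:
{"method": "servo_tool", "body": {
  "moves": [
    [[0,0,0,0.0015,0,0,1],[0,0,0,0.0015,0,0,1],[0,0,0,0.0015,0,0,1]]
  ]
}}

```text
time_s: 12.83
ee_pos: [0.5877, 0.1201, 0.1054]
eef_rot: [-3.14, 0.001, 0.23]
force: [-3.6, 0.6, 0.6]
grip_width: 0.0252
```

There is only about 1 mm of play in x here, both sides felt, so this is tight. I'm centring it and lowering gently.

Call:
{"method": "servo_tool", "body": {
  "moves": [
    [[0,0,0,-0.0012,0,0,1],[0,0,0,-0.0012,0,0,1],[0,0,0,-0.0012,0,0,1]]
  ]
}}

```text
time_s: 13.08
ee_pos: [0.5872, 0.1199, 0.1055]
eef_rot: [-3.14, 0.0, 0.23]
force: [-1.1, 1.0, -0.7]
grip_width: 0.0251
```

Call:
{"method": "servo_tool", "body": {
  "moves": [
    [[0,0,0,0,-0.001,0,1],[0,0,0,0,-0.001,0,1],[0,0,0,0,-0.001,0,1]]
  ]
}}

```text
time_s: 13.33
ee_pos: [0.5872, 0.1203, 0.1055]
eef_rot: [-3.14, -0.0, 0.23]
force: [-0.3, -0.8, -0.8]
grip_width: 0.0249
```

Call:
{"method": "servo_tool", "body": {
  "moves": [
    [[0,0,0,0,0.002,0,1],[0,0,0,0,0.002,0,1],[0,0,0,0,0.002,0,1]]
  ]
}}

```text
time_s: 13.58
ee_pos: [0.5874, 0.1198, 0.1055]
eef_rot: [-3.14, -0.0, 0.23]
force: [-1.5, 4.2, 0.5]
grip_width: 0.0251
```

Call:
{"method": "servo_tool", "body": {
  "moves": [
    [[0,0,0,-0.0004,-0.001,0,1],[0,0,0,-0.0004,-0.001,0,1],[0,0,0,-0.0004,-0.001,0.001,1],[0,0,0,-0.0004,-0.001,0.002,1],[0,0,0,-0.0004,-0.001,0.003,1],[0,0,0,-0.0004,-0.001,0.003,1]]
  ]
}}

```text
time_s: 14.08
ee_pos: [0.5871, 0.1201, 0.1039]
eef_rot: [-3.14, -0.0, 0.23]
force: [0.4, 1.8, -0.5]
grip_width: 0.0251
```

Call:
{"method": "servo_tool", "body": {
  "moves": [
    [[0,0,0,0,-0.0003,0.0005,1],[0,0,0,0,-0.0003,0.001,1],[0,0,0,0,-0.0003,0.001,1]]
  ]
}}

```text
time_s: 14.33
ee_pos: [0.5871, 0.1202, 0.1033]
eef_rot: [-3.14, -0.0, 0.23]
force: [0.2, 0.0, -0.7]
grip_width: 0.0252
```

Call:
{"method": "servo_tool", "body": {
  "moves": [
    [[0,0,0,0,0,0.0005,1],[0,0,0,0,0,0.001,1],[0,0,0,0,0,0.001,1]]
  ]
}}

```text
time_s: 14.58
ee_pos: [0.5871, 0.1202, 0.1028]
eef_rot: [-3.14, 0.0, 0.23]
force: [0.6, 1.2, -0.4]
grip_width: 0.0252
```

Call:
{"method": "servo_tool", "body": {
  "moves": [
    [[0,0,0,0,-0.0002,0.0005,1],[0,0,0,0,-0.0002,0.001,1],[0,0,0,0,-0.0002,0.001,1]]
  ]
}}

```text
time_s: 14.83
ee_pos: [0.587, 0.1203, 0.1023]
eef_rot: [-3.14, -0.0, 0.23]
force: [-0.2, 0.1, -0.4]
grip_width: 0.0254
```

Call:
{"method": "servo_tool", "body": {
  "moves": [
    [[0,0,0,0,0,0.0005,1],[0,0,0,0,0,0.001,1],[0,0,0,0,0,0.001,1]]
  ]
}}

```text
time_s: 15.08
ee_pos: [0.587, 0.1203, 0.1017]
eef_rot: [-3.14, 0.0, 0.23]
force: [0.4, 0.6, 0.7]
grip_width: 0.0254
```

Call:
{"method": "servo_tool", "body": {
  "moves": [
    [[0,0,0,0,0,0.0005,1],[0,0,0,0,0,0.001,1],[0,0,0,0,0,0.001,1]]
  ]
}}

```text
time_s: 15.33
ee_pos: [0.5871, 0.1203, 0.1013]
eef_rot: [-3.14, -0.0, 0.23]
force: [-0.5, 0.1, 1.0]
grip_width: 0.0255
```

Call:
{"method": "servo_tool", "body": {
  "moves": [
    [[0,0,0,0,0,0.0005,1],[0,0,0,0,0,0.001,1],[0,0,0,0,0,0.001,1]]
  ]
}}

```text
time_s: 15.58
ee_pos: [0.5871, 0.1203, 0.1009]
eef_rot: [-3.14, -0.0, 0.23]
force: [-1.1, 1.0, 2.9]
grip_width: 0.0253
```

Call:
{"method": "servo_tool", "body": {
  "moves": [
    [[0,0,0,0,-0.0002,0.0005,1],[0,0,0,0,-0.0002,0.001,1],[0,0,0,0,-0.0002,0.001,1]]
  ]
}}

```text
time_s: 15.83
ee_pos: [0.5871, 0.1203, 0.1006]
eef_rot: [-3.14, -0.0, 0.23]
force: [-1.5, -0.4, 5.0]
grip_width: 0.0254
```

```bash
python3 -c "
from h import *
o=get_obs();print(o['ee_pos'],o['eef_rot'],o['force'],o['moment'])
S=snap('scene','s7');R=Ro.from_euler('xyz',o['eef_rot'])
for z in(.0562,.0112): print(z,((w2px(S,o['ee_pos']+R.apply([0,0,z]))[0]-[310,160]+.5)*6-.5).round(0))
crop('s7',310,160,400,250,6,'c13')"
```

```text
[0.58714226 0.12034244 0.10057951] [-3.13995202e+00 -4.41601064e-04  2.30208927e-01] [-1.49992086 -0.38627892  5.01197116] [-0.11486426  0.29667498  0.02904955]
0.0562 [281. 364.]
0.0112 [288. 294.]
```

View pics/c13.png

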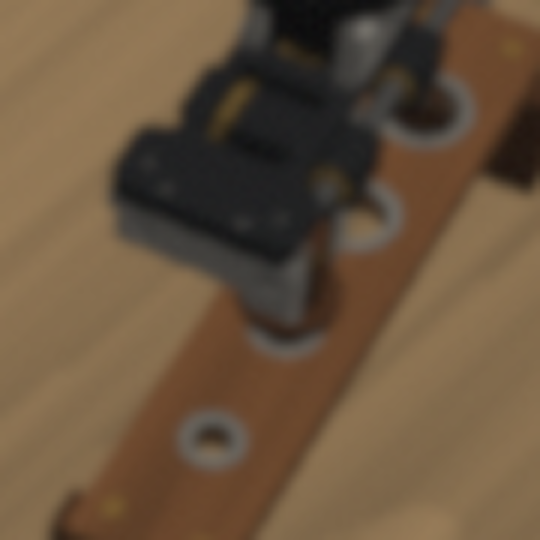

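Call:
{"method": "servo_tool", "body": {
  "moves": [
    [[0,0,0,-0.0003,0,0.0008,1],[0,0,0,-0.0003,0,0.0014,1],[0,0,0,-0.0003,0,0.0014,1]]
  ]
}}

```text
time_s: 16.13
ee_pos: [0.5872, 0.1203, 0.1002]
eef_rot: [-3.14, -0.001, 0.23]
force: [-0.6, 0.1, 6.2]
grip_width: 0.0256
```

Call:
{"method": "servo_tool", "body": {
  "moves": [
    [[0,0,0,-0.0003,0,0.001,1],[0,0,0,-0.0003,0,0.0018,1],[0,0,0,-0.0003,0,0.0018,1],[0,0,0,-0.0003,0,0.0018,1]]
  ]
}}

```text
time_s: 16.47
ee_pos: [0.5872, 0.1203, 0.0998]
eef_rot: [-3.14, -0.002, 0.23]
force: [-2.4, -0.5, 8.0]
grip_width: 0.0255
```

Call:
{"method": "servo_tool", "body": {
  "moves": [
    [[0,0,0,-0.0006,0,0.001,1],[0,0,0,-0.0006,0,0.0016,1],[0,0,0,-0.0006,0,0.0016,1],[0,0,0,-0.0006,0,0.0016,1]]
  ]
}}

```text
time_s: 16.8
ee_pos: [0.5872, 0.1203, 0.0998]
eef_rot: [-3.14, -0.003, 0.23]
force: [-2.5, 0.1, 8.4]
grip_width: 0.0254
```

Call:
{"method": "servo_tool", "body": {
  "moves": [
    [[0,0,0,-0.0015,0,0.001,1],[0,0,0,-0.0015,0,0.002,1],[0,0,0,-0.0015,0,0.002,1],[0,0,0,-0.0015,0,0.002,1],[0,0,0,-0.0015,0,0.002,1]]
  ]
}}

```text
time_s: 17.22
ee_pos: [0.587, 0.1203, 0.0996]
eef_rot: [-3.14, -0.005, 0.23]
force: [-1.3, 1.0, 9.3]
grip_width: 0.0255
```

Snug at about 9–10 N with z stationary. Relaxing the push, then releasing.

Call:
{"method": "servo_tool", "body": {
  "moves": [
    [[0,0,0,0,0,0,1],[0,0,0,0,0,0,1],[0,0,0,0,0,0,1]]
  ]
}}

```text
time_s: 17.47
ee_pos: [0.587, 0.1203, 0.0997]
eef_rot: [-3.14, -0.005, 0.23]
force: [-1.6, -0.5, 4.4]
grip_width: 0.0253
```

Call:
{"method": "servo_tool", "body": {
  "moves": [
    [[0,0,0,0,0,0,0.7],[0,0,0,0,0,0,0.65],[0,0,0,0,0,0,0.6],[0,0,0,0,0,0,0.5],[0,0,0,0,0,0,0.4],[0,0,0,0,0,0,0.4],[0,0,0,0,0,0,0.4]]
  ]
}}

```text
time_s: 18.05
ee_pos: [0.587, 0.1203, 0.0996]
eef_rot: [-3.14, -0.005, 0.23]
force: [-0.4, 0.7, 0.7]
grip_width: 0.0558
```

Released without disturbance. Retreating upward.

Call:
{"method": "servo_tool", "body": {
  "moves": [
    [[0,0,0,0,0,-0.01,0.3],[0,0,0,0,0,-0.04,0.3],[0,0,0,0,0,-0.09,0.3],[0,0,0,0,0,-0.15,0.3],[0,0,0,0,0,-0.2,0.3],[0,0,0,-0.08,0,-0.22,0.3],[0,0,0,-0.16,0,-0.22,0.3],[0,0,0,-0.24,0,-0.22,0.3],[0,0,0,-0.32,0,-0.22,0.3],[0,0,0,-0.36,0,-0.22,0.3],[0,0,0,-0.36,0,-0.22,0.3],[0,0,0,-0.36,0,-0.22,0.3]]
  ]
}}

```text
time_s: 19.05
ee_pos: [0.4113, 0.0789, 0.2098]
eef_rot: [-3.14, -0.007, 0.23]
force: [0.1, -0.4, 0.4]
grip_width: 0.0659
```

```bash
python3 -c "
from h import *
S=snap('scene','s8');T=snap('top','t8')
crop('s8',300,140,420,260,6,'c14');crop('t8',180,170,340,280,5,'c15')
# expected: foot 0.0434 -> shoulder top .0944, head top .1304 at (.587,.1203)
for z in(.0434+.087,.0434+.051,.0434+.045): print(z,((w2px(S,[.587,.1203,z])[0]-[300,140]+.5)*6-.5).round(0),((w2px(T,[.587,.1203,z])[0]-[180,170]+.5)*5-.5).round(0))
"
```

```text
0.1304 [354. 347.] [427. 259.]
0.0944 [348. 406.] [434. 265.]
0.0884 [347. 415.] [435. 267.]
```

View pics/c14.png

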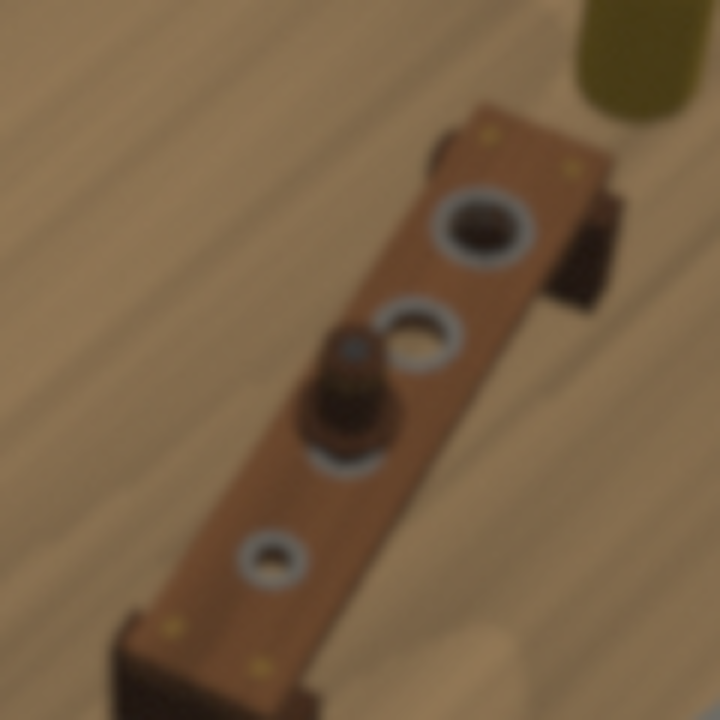

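View pics/c15.png

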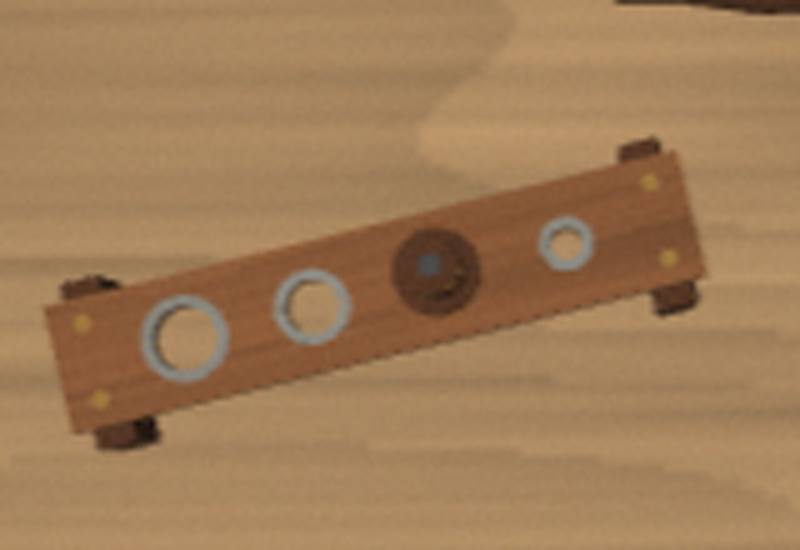

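View pics/s8.png

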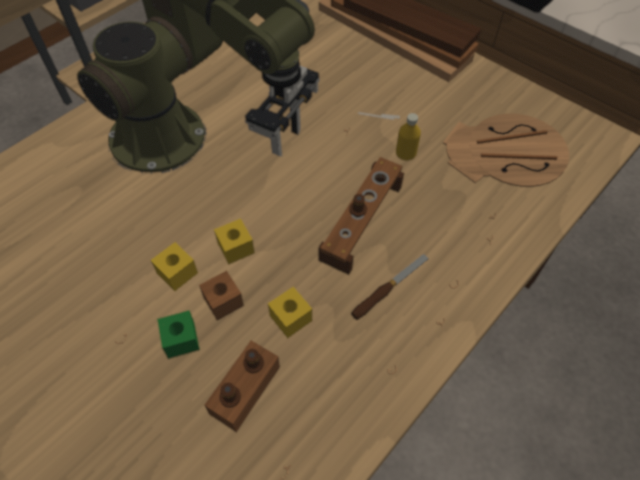

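```bash
python3 -c "
from station import hand_in
print(hand_in())"
```

```text
the job is handed in; nothing more can be done
None
```

The plug fits ring 3 (20 mm bore), and I left it standing upright there. I lifted it by its head from the wooden single-hole block and tried the rings in order:

- **Rings 1 and 2:** it went all the way in. The shoulder touched with the tool tip (TCP) at 83.2 mm and 83.3 mm, as expected, at about 5 N.
- **Ring 3:** the taper stopped about halfway. I centred it by feeling for side contact in x and on one side in y. Then I pressed until the wrist read 9.3 N (about 1 kg with the plug's weight) and it stopped sinking. I relaxed the push, opened the gripper and backed off. The job took about 19 s.

**Last checks:** both cameras show the plug upright in ring 3, with head and shoulder where they should be to about 1 pixel. In the scene view, the rack plugs and the other things look where they were.

**Disagreements:**
- By the tool height the foot is about 28 mm below the mouth, not the nominal 25 mm. I put this down to give in the contact or a slight slip in the grip, but did not confirm which. The side play fits only the 23 mm plug.
- My early guess from the picture, that this was the 18 mm plug, was wrong.
- The two cameras differed by about 4 mm in x, so I used their mean.
- About 1–2.5 N of sideways force remained during the push, and the tool tilted about 0.3°.

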